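# Lay out the angling club's show table

### The job

Lay out the tackle for the angling club's show table: put the flat round hook tin in the middle of the plywood plinth and stand the empty reel spool upright in the middle on top of the tin; stand the bait jar on the table midway between the plinth and the open lure box, in line with their centres; and stand the bell-shaped lead weight on the table in front of the lure box, on the robot's side, centred on the box's short front side with a gap of about 45 mm. Keep the glass jar upright all the time, and leave the stamp and the spray can where they are.

Things in the scene. Friction and masses are not known exactly. Their poses are not given: they have to be found in the camera images.
- lure_box: Open black plastic lure box with six compartments and lures in them, fixed to the table: 150 mm front to back (its x axis), 100 mm wide (its y axis), 30 mm high. Its short front side, with a small grey clasp in the middle, faces the robot (-x of the box), turned up to 7 degrees. Origin: centre of the underside, on the table. It stands on either the left or the right, the plinth on the other side.
- plinth: Square plywood plinth, 100 x 100 mm, 18 mm high, fixed to the table; flat top. Origin: centre of the underside. Its centre lies straight to one side (left or right) of the lure box's centre, along the box's y axis, 275 to 285 mm from it.
- hook_tin: Flat round plain metal tin with a dark seam below its lid, diameter 60 mm, 28 mm high, about 90 g, loose, lying flat. Origin: centre of the underside; z up.
- spool: Empty spare reel spool, standing upright: two dark flanges of diameter 46 mm, each 6 mm thick, with a bright core of diameter 33 mm between them; 34 mm high, 60 g, loose. Origin: centre of the underside; z up, along its axis.
- bait_jar: Amber glass bait jar with a white paper label and a black lid, diameter 56 mm (lid 54 mm), 76 mm high, about 220 g, loose, standing upright. Origin: centre of the underside; z up.
- lead: Dark grey bell-shaped lead weight, standing upright on its flat end: diameter 32 mm, straight-sided up to 34 mm, then a dome up to 47 mm with a small brass wire eye on top (total 57 mm); about 220 g, loose. Origin: centre of the underside; z up.
- stamp: Bystander, to be left alone: self-inking desk stamp, black foot 36 x 54 mm, blue body, 60 mm high, loose, standing upright somewhere among the things. Origin: centre of the underside.
- spray_can: Bystander, to be left alone: white spray can with a red label, tapering to a white cap, diameter 48 mm, 140 mm high, loose, standing at the back left. Origin: centre of the underside.
Mind the look-alikes: they are no part of the job. What is shaped like the lead but green or purple is not meant.

How it is judged:
By the outcome, as a careful person would: the job done as asked, in the order asked, and still so for the second after the job is handed in, with the robot touching nothing.
It also fails if it takes over 115 s, if anything falls off the work surface, if the arm or the gripper's body presses on something with over 40 N, if the wrist force passes 120 N, or if a joint passes its speed limit or range.

### The arm

A 6-joint arm with a two-finger parallel gripper is mounted at the origin on the work surface. World frame = base frame: x ahead of the robot, y to its left, z up, the work surface at z = 0. Lengths are in mm, angles in rad, forces in N, time in s.
With the tool pointing down it reaches from about 275 to 1000 mm from the base axis. Payload 8.4 kg.
Tool frame: the origin (TCP) lies midway between the tips of the shut fingers; the grasp point (between the pads) lies 19 mm behind it; z points along the fingers, y is the line along which they close (so a half turn about z gives the same grasp; the last joint's range is limited). The gripper opens to 85 mm and grips with 20 to 120 N. Pads are 22 mm wide; open, the fingers measure 114 mm over their backs; the gripper's body (76 mm by 85 mm) begins 54 mm behind the grasp point. The pads swing forward as they close: fully open they stand 13 mm farther back than shut.
Start: joints at [-1.253, 0.353, 1.633, -0, 1.155, -0.002], TCP at [196.484, -593.314, 231.281] pointing down, gripper open.
Joint ranges: [-2.63, 2.63], [-0.92, 2.1], [0.06, 2.66], [-1.3, 4.44], [0, 2.69], [-3.02, 3.02]. Speed limits (rad/s): [2.22, 2.22, 2.79, 3.14, 3.14, 3.14].

### API

Orientations are given as [roll, pitch, yaw] about the fixed x, y, z axes, in that order (R = Rz(yaw) Ry(pitch) Rx(roll)).
In Python, from rig import r, imaging gives the robot as it stands. The module is installed in compiled form; this text tells all that it offers.
- The arm moves only by the tool arm_command, never from a script. Its argument "deltas" is a list of rows, each an object of numbers: "hand": the finger opening in mm, from 0 to 85.4; "tx", "ty", "tz": the shift along the tool's x, y, z in mm; "wx", "wy", "wz": the turn, a rotation vector about the tool's x, y, z in rad. A call has 1 to 8 rows; each row shifts and turns the commanded pose from where the row before left it, along the tool's axes as they then stand; what a row does not reach is not made up. A row lasts 1/8 s, in which the tool goes at most 62.5 mm and 10.7 degrees, less where a joint would pass 70% of its speed; a pose out of reach is approached as far as the arm can. A call with a gripper value outside its range is refused whole. The fingers move at their own pace and stop on an object; "squeeze" is the grip in N (left out, the last holds). Time passes only in rows, so rows that do not move let the fingers close. It gives the time, the measured TCP pose, the force, the opening and the grip force at its end, in the units of the state.
- r.sense(): the state, without advancing time (a new reading comes with each control period).
- imaging.grab_frame(name): name is "side" or "top"; returns a dict with "image" (384x512x3 uint8, red, green, blue), "mtx" (3x3 intrinsics, pixels), "D" ([k1, k2, p1, p2, k3] as OpenCV has them; the pictures are not rectified), "world_to_cam" (4x4, takes a point from world to camera coordinates). Camera axes: x right, y up, looking along -z (the intrinsics and any distortion apply to the point x, -y, -z); pixel columns grow to the right and rows downward; lengths in mm; the calibration is good to about 2 mm. A picture is of the moment at which its call begins. There is no depth.
- r.sign_off(): hands the job in; it is judged then, once.
The state is a dict: "clock": time; "qpos": joint angles; "qvel": joint speeds; "joint_efforts": joint torques, N m; "eef_pos": TCP position; "tcp_rot": TCP orientation; "contact_force": force on the tool from outside, world axes, zero at the start; "wrist_torque": the same for the moment, N m; "opening": opening from 0.0 (shut) to 1.0 (fully open); "grasp_force": force on a finger pad.
Only numpy, scipy, OpenCV 4.12 (cv2) and the standard library are available. Lean on these libraries where they do the work, as an engineer would, in place of code of your own. Each camera call takes 0.05 s, during which the arm holds its last target. There are 200 camera calls.

## Working session

There is one attempt and no reset: what is moved stays moved. The work goes in short steps, Python scripts to look and compute and a tool call to move; the robot and the scene stay as the last step left them, time stands still between calls to the robot, and variables do not carry over. Pictures are saved under pics/ and viewed, at most 14 in all, crops included, and the job is handed in when it is done.

Besides the shell and the picture viewer there is one more tool, called after "Emit:" as name(argument=value, ...), one argument or row to a line, values as JSON. arm_command: Moves the arm, as the interface text tells. Its arguments: {"type":"object","properties":{"deltas":{"type":"array"},"squeeze":{"type":"number"}},"required":["deltas"]}

```bash
mkdir -p pics
python3 - <<'E'
from rig import r, imaging
import cv2,pickle
for n in ("top","side"):
    f=imaging.grab_frame(n); pickle.dump(f,open(n+"0.pkl","wb"))
    cv2.imwrite(f"pics/{n}0.png",cv2.resize(f["image"][:,:,::-1],(800,600),interpolation=cv2.INTER_CUBIC))
    print(n,f["mtx"],f["D"],f["world_to_cam"])
s=r.sense();print(s)
E
```

```text
top [[416.26306896   0.         252.39888683]
 [  0.         416.26306896 192.05158921]
 [  0.           0.           1.        ]] [-0.09409466  0.          0.          0.          0.        ] [[ 5.83644120e-03 -9.99940289e-01  9.23877891e-03  5.90243121e+00]
 [ 9.83730624e-01  7.40026407e-03  1.79497341e-01 -5.34682367e+02]
 [-1.79554992e-01  8.04084407e-03  9.83715075e-01 -1.10400002e+03]
 [ 0.00000000e+00  0.00000000e+00  0.00000000e+00  1.00000000e+00]]
side [[445.91027169   0.         248.7701828 ]
 [  0.         445.91027169 180.62317317]
 [  0.           0.           1.        ]] [-0.10807127  0.          0.          0.          0.        ] [[-7.80088198e-01 -6.25649811e-01  4.97163072e-03  4.26207835e+02]
 [ 3.99627368e-01 -4.92127793e-01  7.73374555e-01 -2.37035523e+02]
 [-4.81414967e-01  6.05287162e-01  6.33929871e-01 -7.88029108e+02]
 [ 0.00000000e+00  0.00000000e+00  0.00000000e+00  1.00000000e+00]]
{'clock': 0.1, 'qpos': array([-1.25343739e+00,  3.53587104e-01,  1.63404981e+00, -1.55542491e-05,
        1.15519213e+00, -2.39459706e-03]), 'qvel': array([ 0.00068856,  0.00013109, -0.00044116,  0.0011516 ,  0.00137047,
        0.00142547]), 'joint_efforts': array([ 2.11347315e-04, -6.06359124e+01, -3.42818356e+01, -9.50563481e-05,
        3.93084061e-03, -1.38737124e-05]), 'eef_pos': array([ 196.32558759, -592.92263919,  230.63587971]), 'tcp_rot': array([-3.14035623e+00,  1.12616783e-05,  3.19759827e-01]), 'contact_force': array([0.26151176, 0.24557309, 0.17987774]), 'wrist_torque': array([ 0.00588697,  0.02601715, -0.00461236]), 'grasp_force': 0.0, 'opening': 1.0003154008751713}
```

View pics/top0.png

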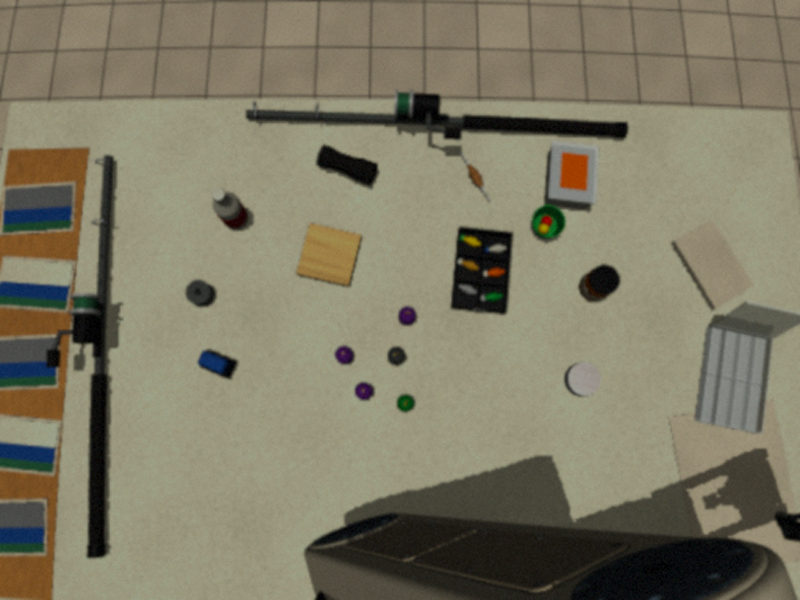

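View pics/side0.png

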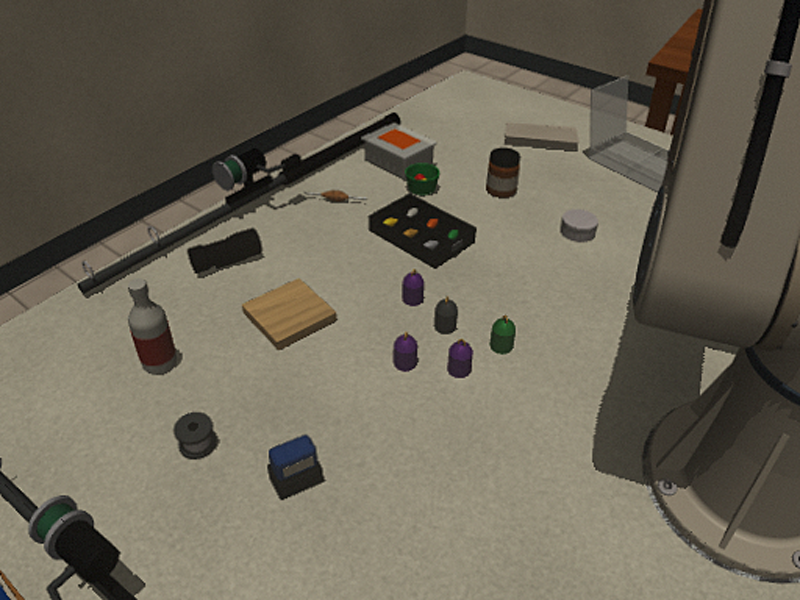

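The five bell-shaped weights in the top view are purple at (407,316), (345,355) and (364,391), green at (406,403), and dark grey at (397,355). In the side view the grey one is at (446,315). Only the dark grey one fits "lead", and I'll confirm it in an enlarged crop while measuring.

```bash
cat > h.py <<'E'
import numpy as np, cv2
def ray(f,uv):
    p=cv2.undistortPoints(np.array([[uv]],float),f["mtx"],np.array(f["D"]))[0,0]
    T=f["world_to_cam"];R=T[:3,:3]
    return -R.T@T[:3,3], R.T@np.array([p[0],-p[1],-1.])
def at(f,uv,z,s=800/512):
    uv=(np.array(uv,float)+.5)/s-.5
    c,d=ray(f,uv); return (c+d*(z-c[2])/d[2])[:2]
def proj(f,P):
    T=f["world_to_cam"];q=np.atleast_2d(P)@T[:3,:3].T+T[:3,3]
    return cv2.projectPoints(q*[1,-1,-1],np.zeros(3),np.zeros(3),f["mtx"],np.array(f["D"]))[0][:,0]
E
python3 - <<'E'
import pickle,cv2,numpy as np
from h import *
t=pickle.load(open("top0.pkl","rb"));s=pickle.load(open("side0.pkl","rb"))
A=lambda f,l,z:[at(f,p,z).round(0) for p in l]
print("box",A(t,[(460,227),(513,233),(507,313),(451,305)],30))
print("plinth",A(t,[(309,223),(363,233),(350,286),(296,274)],18))
print("tin",at(t,(583,379),28),at(s,(579,218),28))
print("spool",at(t,(200,291),34),at(s,(194,423),34))
print("jar",at(t,(605,279),76),at(s,(504,157),76))
for n,a,b in [("lead",(397,355),(446,318)),("pN",(407,316),(413,290)),("pL",(345,355),(405,353)),("pS",(364,391),(460,359)),("green",(406,403),(503,336))]: print(n,at(t,a,28),at(s,b,25))
print("stamp",at(t,(217,363),30),"can",at(t,(236,218),20))
def crop(f,x,y,w=64,h=48): return cv2.resize(f["image"][y:y+h,x:x+w,::-1],(400,300),interpolation=cv2.INTER_CUBIC)
c=np.vstack([np.hstack([crop(t,210,190,96,72),crop(s,235,165,110,82)]),np.hstack([crop(t,280,140,96,72),crop(t,345,165,96,90)])])
cv2.imwrite("pics/crop0.png",c)
E
```

```text
box [array([ 676., -110.]), array([ 666., -208.]), array([ 516., -193.]), array([530., -92.])]
plinth [array([685., 170.]), array([667.,  69.]), array([566.,  91.]), array([588., 190.])]
tin [ 398.1230364  -327.89450343] [ 402.05153876 -332.35735013]
spool [551.81999843 361.66316322] [554.05881116 360.18605414]
jar [ 570.64083361 -360.7823183 ] [ 568.38864168 -352.73482409]
lead [439.65413185   4.55820386] [434.81634705  11.69510286]
pN [509.96136435 -13.03754451] [507.64819965  -7.80897897]
pL [438.97853109  96.97431814] [437.31800877 102.28570366]
pS [375.64087007  62.35735376] [374.30563351  65.68165457]
green [355.1432482  -11.70553866] [353.14384103  -7.37991179]
stamp [422.34130233 324.68679774] can [694.00033433 306.58782107]
```

View pics/crop0.png

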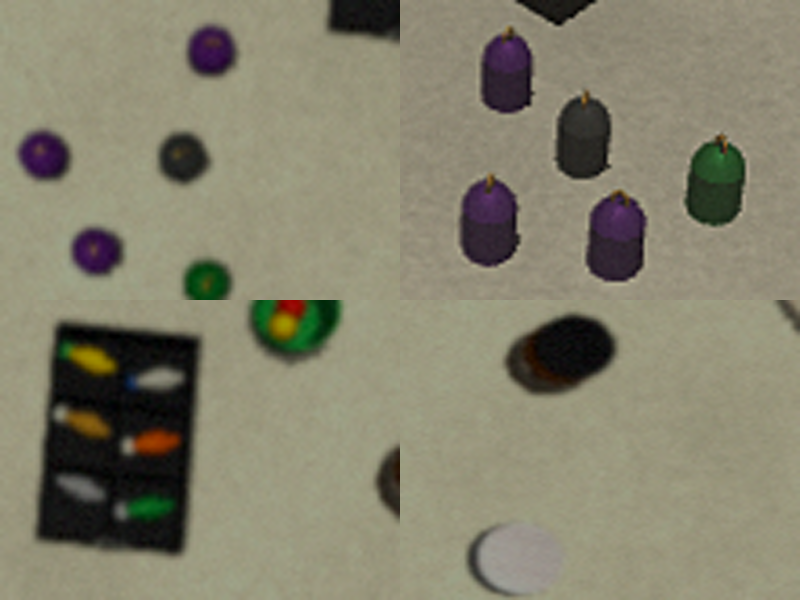

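The crop confirms it: the dark grey bell with brass eye is at crop pixels (183,158) in the top view and (583,135) in the side view. Its neighbours are clearly purple or green. Next I'll refine all the poses with a silhouette fit in both views.

```bash
cat > fit.py <<'E'
import numpy as np, cv2
from scipy.optimize import minimize
from h import *
a=np.linspace(0,2*np.pi,40,endpoint=False)
def cyl(*rz): return np.vstack([np.c_[r*np.cos(a),r*np.sin(a),0*a+z] for r,z in rz])
def blk(x,y,h): return np.array([[i*x/2,j*y/2,k] for i in(-1,1) for j in(-1,1) for k in(0,h)])
M=dict(box=blk(150,100,30),plinth=blk(100,100,18),tin=cyl((30,0),(30,28)),spool=cyl((23,0),(23,6),(23,28),(23,34)),
 jar=cyl((28,0),(28,60),(27,76)),lead=cyl((16,0),(16,34),(14,40),(9,45),(2,47)))
def hull(f,m,p,k=8):
    P=m.copy();c,s=np.cos(p[2]),np.sin(p[2]);P[:,:2]=P[:,:2]@np.array([[c,s],[-s,c]])+p[:2]
    P[:,2]+=p[3]
    return cv2.convexHull(proj(f,P).astype(np.float32))[:,0]
def fit(fs,name,x0,yaw=None,z=0,thr=22,pad=10):
    m=M[name];dat=[]
    for f in fs:
        h=hull(f,m,[*x0,yaw or 0,z]);lo=np.maximum(h.min(0).astype(int)-pad,0);hi=h.max(0).astype(int)+pad
        im=cv2.cvtColor(f["image"],cv2.COLOR_RGB2LAB).astype(float)[lo[1]:hi[1],lo[0]:hi[0]]
        im=cv2.resize(im,None,fx=6,fy=6,interpolation=cv2.INTER_CUBIC)
        edge=np.zeros(im.shape[:2],np.uint8);cv2.fillConvexPoly(edge,((h-lo+.5)*6).astype(int),1)
        bg=np.median(im[cv2.dilate(edge,np.ones((25,25)))==0],0)
        mask=(np.linalg.norm(im-bg,axis=2)>thr).astype(np.uint8)
        mask=cv2.morphologyEx(mask,cv2.MORPH_OPEN,np.ones((7,7)))
        n,l,st,ce=cv2.connectedComponentsWithStats(mask)
        k=np.bincount(l[(edge>0)&(l>0)]).argmax()
        cs=cv2.findContours((l==k).astype(np.uint8),cv2.RETR_EXTERNAL,cv2.CHAIN_APPROX_NONE)[0]
        mk=np.zeros(mask.shape,np.uint8);cv2.drawContours(mk,cs,-1,1,-1)
        dat.append((f,lo,mk))
    def cost(q,ds):
        p=[q[0],q[1],q[2]/57.3 if yaw is not None else 0,z];e=0
        for f,lo,mk in ds:
            b=np.zeros(mk.shape,np.uint8);cv2.fillConvexPoly(b,np.round(((hull(f,m,p)-lo+.5)*6-.5)*16).astype(np.int32),1,shift=4)
            e+=np.logical_xor(b,mk).sum()/mk.sum()
        return e
    q0=[*x0]+([yaw*57.3] if yaw is not None else [])
    out=[]
    for ds in [dat]+([[d] for d in dat] if len(dat)>1 else []):
        S=np.vstack([q0]+[np.array(q0)+8*np.eye(len(q0))[i]*(-1)**i for i in range(len(q0))])
        o=minimize(cost,q0,args=(ds,),method="Nelder-Mead",options=dict(initial_simplex=S,xatol=.05,fatol=1e-4))
        out.append((o.x.round(1).tolist(),round(o.fun,3)))
    return out
E
python3 - <<'E'
import pickle
from fit import *
fs=[pickle.load(open(n+"0.pkl","rb")) for n in("top","side")]
for n,x,y in [("box",(597,-151),-.105),("plinth",(626,130),-.21),("tin",(400,-330),None),("spool",(553,361),None),("jar",(570,-357),None),("lead",(437,8),None)]:
    print(n,fit(fs,n,x,y))
E
```

```text
box [([600.1, -152.2, -5.7], np.float64(0.197)), ([598.5, -151.0, -5.1], np.float64(0.056)), ([599.7, -152.6, -5.3], np.float64(0.139))]
plinth [([626.3, 130.5, -13.3], np.float64(0.075)), ([625.7, 130.4, -13.0], np.float64(0.026)), ([628.2, 130.1, -13.2], np.float64(0.032))]
tin [([397.1, -322.1], np.float64(4.94)), ([397.1, -319.2], np.float64(3.9)), ([399.7, -330.7], np.float64(1.01))]
spool [([551.4, 364.7], np.float64(0.159)), ([551.0, 366.6], np.float64(0.115)), ([551.5, 364.5], np.float64(0.036))]
jar [([572.1, -362.0], np.float64(0.102)), ([571.3, -361.5], np.float64(0.06)), ([572.6, -362.8], np.float64(0.033))]
lead [([440.1, 4.7], np.float64(0.241)), ([438.6, 6.6], np.float64(0.17)), ([440.6, 4.1], np.float64(0.046))]
```

Emit:
arm_command(
  deltas=[
    {"wz":0.16},
    {"wz":0.16},
    {"tx":34,"ty":-44,"tz":18},
    {"tx":34,"ty":-44,"tz":18},
    {"tx":34,"ty":-44,"tz":18},
    {"tx":34,"ty":-44,"tz":18},
    {"tx":34,"ty":-44,"tz":18},
    {"tx":34,"ty":-43,"tz":18},
  ],
  squeeze=30,
)

```text
schema error: expected keys hand, tx, ty, tz, wx, wy, wz
```

Emit:
arm_command(
  deltas=[
    {"hand":85,"tx":0,"ty":0,"tz":0,"wx":0,"wy":0,"wz":0.16},
    {"hand":85,"tx":0,"ty":0,"tz":0,"wx":0,"wy":0,"wz":0.16},
    {"hand":85,"tx":34,"ty":-44,"tz":18,"wx":0,"wy":0,"wz":0},
    {"hand":85,"tx":34,"ty":-44,"tz":18,"wx":0,"wy":0,"wz":0},
    {"hand":85,"tx":34,"ty":-44,"tz":18,"wx":0,"wy":0,"wz":0},
    {"hand":85,"tx":34,"ty":-44,"tz":18,"wx":0,"wy":0,"wz":0},
    {"hand":85,"tx":34,"ty":-44,"tz":18,"wx":0,"wy":0,"wz":0},
    {"hand":85,"tx":34,"ty":-43,"tz":18,"wx":0,"wy":0,"wz":0},
  ],
  squeeze=30,
)

```text
clock: 1.1
eef_pos: [401.3, -328.8, 122.7]
tcp_rot: [-3.142, -0.0, -0.0]
contact_force: [0.7, -0.3, -0.1]
opening: 0.992
grasp_force: 0.0
```

Emit:
arm_command(
  deltas=[
    {"hand":85,"tx":-1,"ty":1,"tz":40,"wx":0,"wy":0,"wz":0},
    {"hand":85,"tx":0,"ty":0,"tz":40,"wx":0,"wy":0,"wz":0},
    {"hand":85,"tx":0,"ty":0,"tz":28,"wx":0,"wy":0,"wz":0},
    {"hand":85,"tx":0,"ty":0,"tz":12,"wx":0,"wy":0,"wz":0},
    {"hand":85,"tx":0,"ty":0,"tz":0,"wx":0,"wy":0,"wz":0},
  ],
)

```text
clock: 1.72
eef_pos: [399.2, -331.1, 2.9]
tcp_rot: [-3.141, 0.001, -0.0]
contact_force: [0.5, -0.7, 0.4]
opening: 0.998
grasp_force: 0.0
```

Run:
```python
from rig import r, imaging
import cv2
f=imaging.grab_frame("side")
cv2.imwrite("pics/s1.png",cv2.resize(f["image"][90:240,290:490,::-1],(800,600),interpolation=cv2.INTER_CUBIC))
```

```text
(no output)
```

View pics/s1.png

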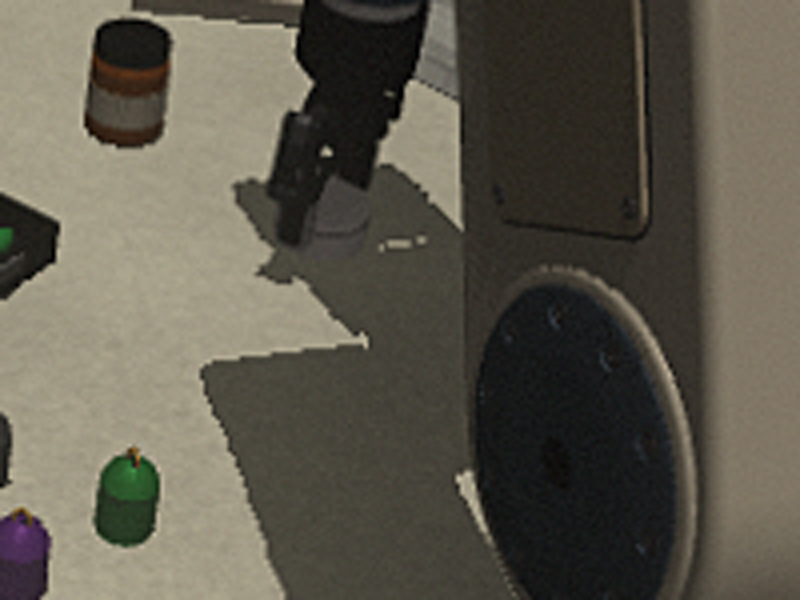

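The picture shows the tin (335,215) between the open fingers and nothing else near the gripper. I'll close on it.

Emit:
arm_command(
  deltas=[
    {"hand":85,"tx":0,"ty":0,"tz":4,"wx":0,"wy":0,"wz":0},
    {"hand":50,"tx":0,"ty":0,"tz":0,"wx":0,"wy":0,"wz":0},
    {"hand":50,"tx":0,"ty":0,"tz":0,"wx":0,"wy":0,"wz":0},
    {"hand":50,"tx":0,"ty":0,"tz":0,"wx":0,"wy":0,"wz":0},
    {"hand":50,"tx":0,"ty":0,"tz":0,"wx":0,"wy":0,"wz":0},
    {"hand":50,"tx":0,"ty":0,"tz":0,"wx":0,"wy":0,"wz":0},
  ],
)

```text
clock: 2.52
eef_pos: [399.8, -331.6, -0.0]
tcp_rot: [3.141, -0.001, -0.0]
contact_force: [-1.6, 0.9, 6.3]
opening: 0.693
grasp_force: 31.4
```

Emit:
arm_command(
  deltas=[
    {"hand":50,"tx":0,"ty":0,"tz":-25,"wx":0,"wy":0,"wz":0},
    {"hand":50,"tx":0,"ty":0,"tz":-50,"wx":0,"wy":0,"wz":0},
    {"hand":50,"tx":10,"ty":-25,"tz":-40,"wx":0,"wy":0,"wz":0},
    {"hand":50,"tx":24,"ty":-50,"tz":0,"wx":0,"wy":0,"wz":0},
    {"hand":50,"tx":24,"ty":-50,"tz":0,"wx":0,"wy":0,"wz":0},
    {"hand":50,"tx":24,"ty":-50,"tz":0,"wx":0,"wy":0,"wz":0},
    {"hand":50,"tx":24,"ty":-50,"tz":0,"wx":0,"wy":0,"wz":0},
    {"hand":50,"tx":24,"ty":-50,"tz":0,"wx":0,"wy":0,"wz":0},
  ],
)

```text
clock: 3.52
eef_pos: [530.1, -54.6, 114.6]
tcp_rot: [3.142, -0.001, -0.0]
contact_force: [0.6, -0.1, -0.7]
opening: 0.691
grasp_force: 33.4
```

Emit:
arm_command(
  deltas=[
    {"hand":50,"tx":24,"ty":-46,"tz":0,"wx":0,"wy":0,"wz":0},
    {"hand":50,"tx":24,"ty":-46,"tz":0,"wx":0,"wy":0,"wz":0},
    {"hand":50,"tx":24,"ty":-46,"tz":0,"wx":0,"wy":0,"wz":0},
    {"hand":50,"tx":22,"ty":-45,"tz":30,"wx":0,"wy":0,"wz":0},
    {"hand":50,"tx":0,"ty":0,"tz":20,"wx":0,"wy":0,"wz":0},
    {"hand":50,"tx":0,"ty":0,"tz":0,"wx":0,"wy":0,"wz":0},
  ],
)

```text
clock: 4.28
eef_pos: [621.6, 126.1, 62.4]
tcp_rot: [3.14, 0.004, 0.001]
contact_force: [0.0, -0.2, -0.8]
opening: 0.691
grasp_force: 33.3
```

Run:
```python
from rig import r, imaging
import cv2,numpy as np
from h import *
t=imaging.grab_frame("top");s=imaging.grab_frame("side")
p=r.sense()["eef_pos"];print(p)
def crop(f,P):
    u=proj(f,P)[0].astype(int);x,y=u[0]-40,u[1]-60
    c=cv2.resize(f["image"][y:y+120,x:x+80,::-1],(400,600),interpolation=cv2.INTER_CUBIC)
    print(x,y);return c
cv2.imwrite("pics/p2.png",np.hstack([crop(t,[626,130,40]),crop(s,[626,130,40])]))
```

```text
[623.15800153 125.60780375  64.52686914]
169 100
144 129
```

View pics/p2.png

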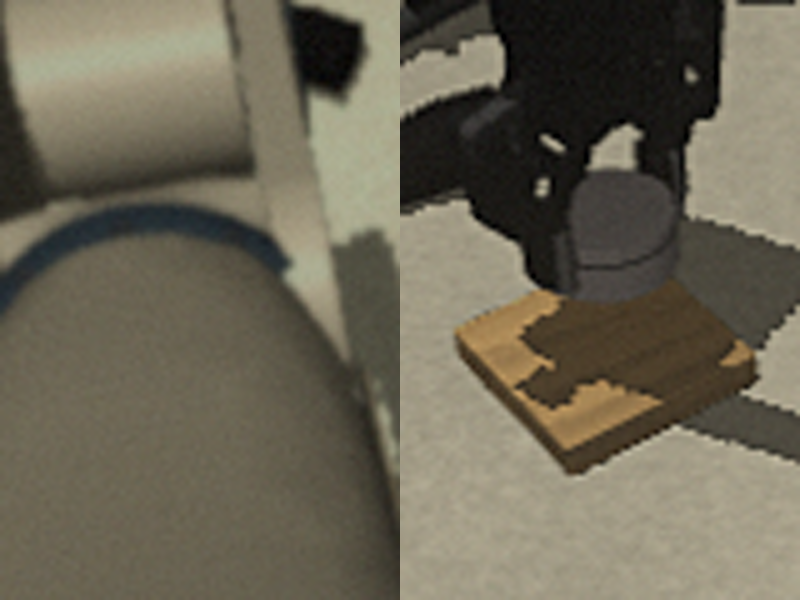

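Run:
```python
import pickle
from fit import *
from scipy.optimize import least_squares
s=pickle.load(open("side0.pkl","rb"))
# crop right half px->raw; bottom, top, right extents
raw=lambda x,y:((x-400+.5)/5-.5+144,(y+.5)/5-.5+129)
b=raw(0,303)[1];t=raw(0,168)[1];rt=raw(680,0)[0]
def res(q):
    h=hull(s,M["tin"],[q[0],q[1],0,q[2]]);return [h[:,1].max()-b,h[:,1].min()-t,h[:,0].max()-rt]
for z in(62,64.5,67):
    o=least_squares(lambda q:res([*q,z]),[622,126]);print(z,o.x,o.fun)
```

```text
62 [625.02670089 122.66709574] [ 0.14453125 -0.1605835  -0.00022888]
64.5 [622.75014494 124.82243475] [ 0.1985321  -0.21943665 -0.00032043]
67 [620.47404273 126.97669856] [ 2.5262451e-01 -2.7909851e-01 -2.1362305e-04]
```

Emit:
arm_command(
  deltas=[
    {"hand":50,"tx":4,"ty":-5,"tz":20,"wx":0,"wy":0,"wz":0},
    {"hand":50,"tx":0,"ty":0,"tz":16,"wx":0,"wy":0,"wz":0},
    {"hand":50,"tx":0,"ty":0,"tz":6,"wx":0,"wy":0,"wz":0},
    {"hand":50,"tx":0,"ty":0,"tz":0,"wx":0,"wy":0,"wz":0},
    {"hand":50,"tx":0,"ty":0,"tz":0,"wx":0,"wy":0,"wz":0},
  ],
)

```text
clock: 5.0
eef_pos: [627.9, 131.6, 22.6]
tcp_rot: [-3.141, -0.0, -0.0]
contact_force: [-0.2, 0.3, -0.7]
opening: 0.69
grasp_force: 33.3
```

Emit:
arm_command(
  deltas=[
    {"hand":50,"tx":-1,"ty":1,"tz":2,"wx":0,"wy":0,"wz":0},
    {"hand":50,"tx":0,"ty":0,"tz":1.5,"wx":0,"wy":0,"wz":0},
    {"hand":50,"tx":0,"ty":0,"tz":0,"wx":0,"wy":0,"wz":0},
    {"hand":50,"tx":0,"ty":0,"tz":0,"wx":0,"wy":0,"wz":0},
  ],
)

```text
clock: 5.5
eef_pos: [626.7, 130.6, 18.9]
tcp_rot: [-3.142, -0.0, -0.0]
contact_force: [0.5, -0.7, -0.7]
opening: 0.689
grasp_force: 33.3
```

Emit:
arm_command(
  deltas=[
    {"hand":50,"tx":0,"ty":0,"tz":1,"wx":0,"wy":0,"wz":0},
    {"hand":50,"tx":0,"ty":0,"tz":0,"wx":0,"wy":0,"wz":0},
    {"hand":66,"tx":0,"ty":0,"tz":0,"wx":0,"wy":0,"wz":0},
    {"hand":66,"tx":0,"ty":0,"tz":0,"wx":0,"wy":0,"wz":0},
    {"hand":85,"tx":0,"ty":0,"tz":0,"wx":0,"wy":0,"wz":0},
    {"hand":85,"tx":0,"ty":0,"tz":-15,"wx":0,"wy":0,"wz":0},
    {"hand":85,"tx":0,"ty":0,"tz":-50,"wx":0,"wy":0,"wz":0},
    {"hand":85,"tx":0,"ty":0,"tz":-40,"wx":0,"wy":0,"wz":0},
  ],
)

```text
clock: 6.5
eef_pos: [627.0, 130.7, 125.4]
tcp_rot: [-3.141, -0.001, -0.0]
contact_force: [0.3, 0.4, 0.5]
opening: 0.996
grasp_force: 0.0
```

Emit:
arm_command(
  deltas=[
    {"hand":85,"tx":-15,"ty":-47,"tz":0,"wx":0,"wy":0,"wz":0},
    {"hand":85,"tx":-15,"ty":-47,"tz":0,"wx":0,"wy":0,"wz":0},
    {"hand":85,"tx":-15,"ty":-47,"tz":0,"wx":0,"wy":0,"wz":0},
    {"hand":85,"tx":-15,"ty":-47,"tz":0,"wx":0,"wy":0,"wz":0},
    {"hand":85,"tx":-15,"ty":-46,"tz":30,"wx":0,"wy":0,"wz":0},
    {"hand":85,"tx":0,"ty":0,"tz":0,"wx":0,"wy":0,"wz":0},
  ],
)

```text
clock: 7.25
eef_pos: [549.4, 367.0, 91.7]
tcp_rot: [3.141, 0.002, 0.003]
contact_force: [1.0, -0.7, 0.2]
opening: 0.993
grasp_force: 0.0
```

Run:
```python
from rig import r, imaging
import pickle
from fit import *
t=imaging.grab_frame("top");s=imaging.grab_frame("side");pickle.dump((t,s),open("f3.pkl","wb"))
print(r.sense()["eef_pos"])
def crop(f,P):
    u=proj(f,P)[0].astype(int);x,y=u[0]-40,u[1]-60
    print(x,y);return cv2.resize(f["image"][y:y+120,x:x+80,::-1],(400,600),interpolation=cv2.INTER_CUBIC)
cv2.imwrite("pics/p3.png",np.hstack([crop(t,[626,130,40]),crop(s,[600,200,40])]))
```

```text
[551.5173263  364.96208179  93.34350269]
169 100
129 151
```

View pics/p3.png

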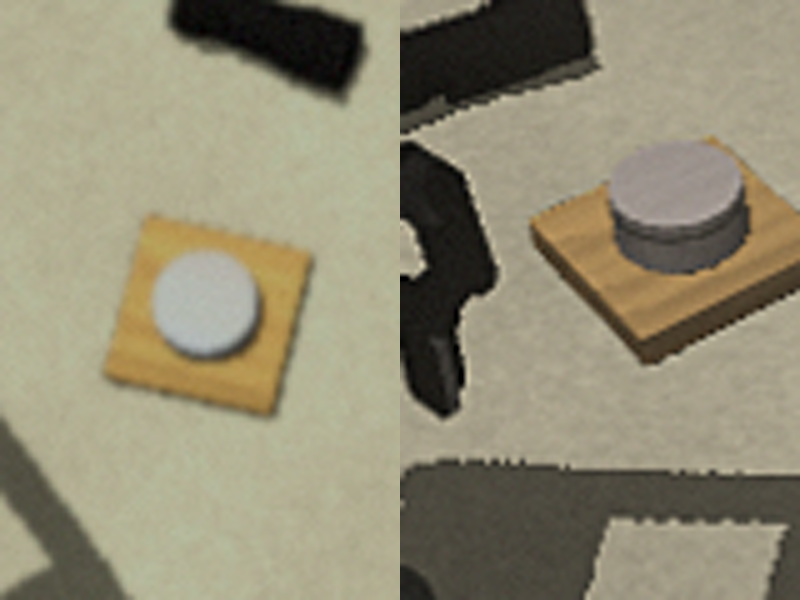

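The tin sits flat on the plinth. Its lid is centred near (205,303) in the top crop and (677,184) in the side crop.

Run:
```python
import pickle
from fit import *
t,s=pickle.load(open("f3.pkl","rb"))
A=lambda f,u,z,o:at(f,((u[0]+.5)/5-.5+o[0],(u[1]+.5)/5-.5+o[1]),z,1)
print("top",A(t,(205,303),46,(169,100)),"side",A(s,(677-400,184),46,(129,151)))
print("plinth",np.mean([A(t,p,18,(169,100)) for p in[(150,215),(313,256),(272,415),(105,378)]],0))
```

```text
top [625.29629147 130.46474794] side [626.09643294 129.44347181]
plinth [625.33718991 130.19749748]
```

Emit:
arm_command(
  deltas=[
    {"hand":85,"tx":0,"ty":0,"tz":40,"wx":0,"wy":0,"wz":0},
    {"hand":85,"tx":0,"ty":0,"tz":32,"wx":0,"wy":0,"wz":0},
    {"hand":85,"tx":0,"ty":0,"tz":18,"wx":0,"wy":0,"wz":0},
    {"hand":35,"tx":0,"ty":0,"tz":0,"wx":0,"wy":0,"wz":0},
    {"hand":35,"tx":0,"ty":0,"tz":0,"wx":0,"wy":0,"wz":0},
    {"hand":35,"tx":0,"ty":0,"tz":0,"wx":0,"wy":0,"wz":0},
    {"hand":35,"tx":0,"ty":0,"tz":0,"wx":0,"wy":0,"wz":0},
    {"hand":35,"tx":0,"ty":0,"tz":0,"wx":0,"wy":0,"wz":0},
  ],
)

```text
clock: 8.35
eef_pos: [552.8, 365.0, 4.5]
tcp_rot: [-3.141, -0.002, -0.0]
contact_force: [-0.1, -1.9, 7.6]
opening: 0.519
grasp_force: 30.1
```

Emit:
arm_command(
  deltas=[
    {"hand":35,"tx":0,"ty":0,"tz":-25,"wx":0,"wy":0,"wz":0},
    {"hand":35,"tx":0,"ty":0,"tz":-50,"wx":0,"wy":0,"wz":0},
    {"hand":35,"tx":0,"ty":0,"tz":-35,"wx":0,"wy":0,"wz":0},
    {"hand":35,"tx":15,"ty":47,"tz":0,"wx":0,"wy":0,"wz":0},
    {"hand":35,"tx":15,"ty":47,"tz":0,"wx":0,"wy":0,"wz":0},
    {"hand":35,"tx":15,"ty":47,"tz":0,"wx":0,"wy":0,"wz":0},
    {"hand":35,"tx":15,"ty":47,"tz":0,"wx":0,"wy":0,"wz":0},
    {"hand":35,"tx":14,"ty":46,"tz":10,"wx":0,"wy":0,"wz":0},
  ],
)

```text
clock: 9.35
eef_pos: [626.9, 129.3, 104.3]
tcp_rot: [-3.141, -0.003, -0.0]
contact_force: [0.5, 0.3, -1.0]
opening: 0.526
grasp_force: 30.8
```

Emit:
arm_command(
  deltas=[
    {"hand":35,"tx":0,"ty":0,"tz":25,"wx":0,"wy":0,"wz":0},
    {"hand":35,"tx":0,"ty":0,"tz":0,"wx":0,"wy":0,"wz":0},
    {"hand":35,"tx":0,"ty":0,"tz":0,"wx":0,"wy":0,"wz":0},
  ],
)

```text
clock: 9.72
eef_pos: [625.9, 131.2, 78.7]
tcp_rot: [-3.141, -0.001, 0.0]
contact_force: [0.1, 0.2, 0.4]
opening: 0.522
grasp_force: 30.9
```

Run:
```python
from rig import r, imaging
from fit import *
s=imaging.grab_frame("side")
p=r.sense();print(p["eef_pos"],p["opening"])
x,y=144,129
cv2.imwrite("pics/p4.png",cv2.resize(s["image"][y:y+80,x:x+100,::-1],(750,600),interpolation=cv2.INTER_CUBIC))
z=p["eef_pos"][2]-4.5
for n,P in [("flange top",M["spool"][-40:]),("flange bot",M["spool"][:40])]:
    h=proj(s,P+[626.5,130.3,z]);h=((h-[x,y]+.5)*7.5-.5);print(n,h.min(0),h.max(0),h.mean(0))
```

```text
[626.13625772 131.39735367  78.9532652 ] 0.5236801699498241
flange top [199.21847336 224.85824351] [362.46853612 323.58323785] [280.88066537 273.75999981]
flange bot [211.70155126 317.84516418] [371.3177802  417.83841648] [291.54839285 367.38580937]
```

View pics/p4.png

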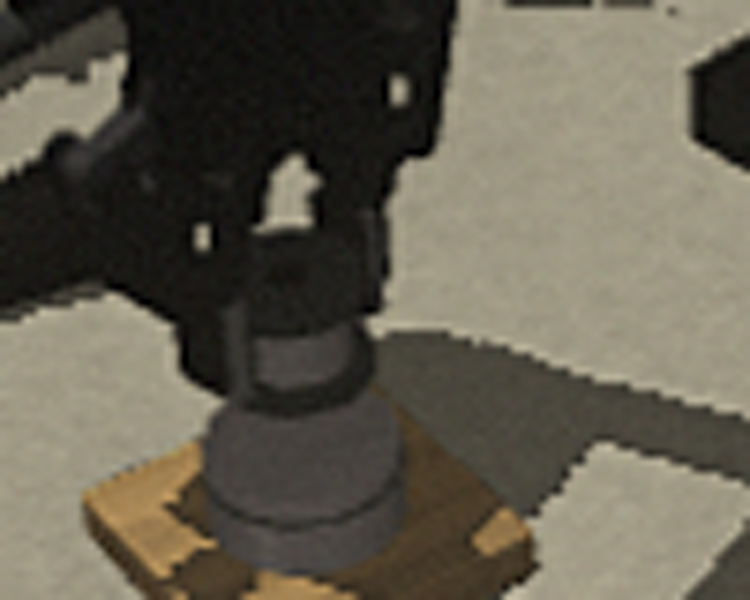

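Emit:
arm_command(
  deltas=[
    {"hand":35,"tx":0,"ty":0.5,"tz":16,"wx":0,"wy":0,"wz":0},
    {"hand":35,"tx":0,"ty":0,"tz":8,"wx":0,"wy":0,"wz":0},
    {"hand":35,"tx":0,"ty":0,"tz":2.5,"wx":0,"wy":0,"wz":0},
    {"hand":35,"tx":0,"ty":0,"tz":1,"wx":0,"wy":0,"wz":0},
    {"hand":35,"tx":0,"ty":0,"tz":0,"wx":0,"wy":0,"wz":0},
    {"hand":35,"tx":0,"ty":0,"tz":0,"wx":0,"wy":0,"wz":0},
  ],
)

```text
clock: 10.52
eef_pos: [625.1, 130.2, 50.7]
tcp_rot: [3.142, 0.001, -0.0]
contact_force: [-4.5, -0.4, 6.5]
opening: 0.523
grasp_force: 31.2
```

Emit:
arm_command(
  deltas=[
    {"hand":52,"tx":0,"ty":0,"tz":0,"wx":0,"wy":0,"wz":0},
    {"hand":60,"tx":0,"ty":0,"tz":0,"wx":0,"wy":0,"wz":0},
    {"hand":75,"tx":0,"ty":0,"tz":0,"wx":0,"wy":0,"wz":0},
    {"hand":85,"tx":0,"ty":0,"tz":0,"wx":0,"wy":0,"wz":0},
    {"hand":85,"tx":0,"ty":0,"tz":-15,"wx":0,"wy":0,"wz":0},
    {"hand":85,"tx":0,"ty":0,"tz":-40,"wx":0,"wy":0,"wz":0},
    {"hand":85,"tx":0,"ty":0,"tz":-45,"wx":0,"wy":0,"wz":0},
  ],
)

```text
clock: 11.4
eef_pos: [625.3, 130.0, 151.8]
tcp_rot: [3.141, 0.001, -0.0]
contact_force: [0.2, 0.5, -0.1]
opening: 0.997
grasp_force: 0.0
```

Emit:
arm_command(
  deltas=[
    {"hand":85,"tx":-6,"ty":55,"tz":0,"wx":0,"wy":0,"wz":0},
    {"hand":85,"tx":-6,"ty":55,"tz":0,"wx":0,"wy":0,"wz":0},
    {"hand":85,"tx":-6,"ty":55,"tz":0,"wx":0,"wy":0,"wz":0},
    {"hand":85,"tx":-6,"ty":55,"tz":0,"wx":0,"wy":0,"wz":0},
    {"hand":85,"tx":-6,"ty":55,"tz":0,"wx":0,"wy":0,"wz":0},
    {"hand":85,"tx":-6,"ty":55,"tz":0,"wx":0,"wy":0,"wz":0},
    {"hand":85,"tx":-6,"ty":55,"tz":0,"wx":0,"wy":0,"wz":0},
    {"hand":85,"tx":-6,"ty":55,"tz":0,"wx":0,"wy":0,"wz":0},
  ],
)

```text
clock: 12.4
eef_pos: [577.4, -311.9, 151.6]
tcp_rot: [3.141, -0.001, -0.0]
contact_force: [0.3, 0.5, -0.1]
opening: 0.997
grasp_force: 0.0
```

Emit:
arm_command(
  deltas=[
    {"hand":85,"tx":-5,"ty":52,"tz":0,"wx":0,"wy":0,"wz":0},
    {"hand":85,"tx":0,"ty":0,"tz":20,"wx":0,"wy":0,"wz":0},
    {"hand":85,"tx":0,"ty":0,"tz":0,"wx":0,"wy":0,"wz":0},
  ],
)

```text
clock: 12.78
eef_pos: [571.3, -360.9, 128.9]
tcp_rot: [-3.139, 0.003, -0.001]
contact_force: [-0.2, -0.3, -1.2]
opening: 0.993
grasp_force: 0.0
```

Run:
```python
from rig import r, imaging
from fit import *
t=imaging.grab_frame("top");s=imaging.grab_frame("side")
p=r.sense();print(p["eef_pos"],p["opening"])
def crop(f,P):
    u=proj(f,P)[0].astype(int);x,y=u[0]-40,u[1]-45
    print(x,y);return cv2.resize(f["image"][y:y+90,x:x+80,::-1],(400,450),interpolation=cv2.INTER_CUBIC)
cv2.imwrite("pics/p5.png",np.hstack([crop(t,[626,130,40]),crop(s,[572,-362,50])]))
print(fit([s],"jar",(572,-362)))
def A(f,u,z):return at(f,u,z,1)
```

```text
[ 572.50096695 -360.53230525  130.33458944] 0.9970364461014696
169 115
282 61
[([572.0, -361.5], np.float64(0.402))]
```

View pics/p5.png

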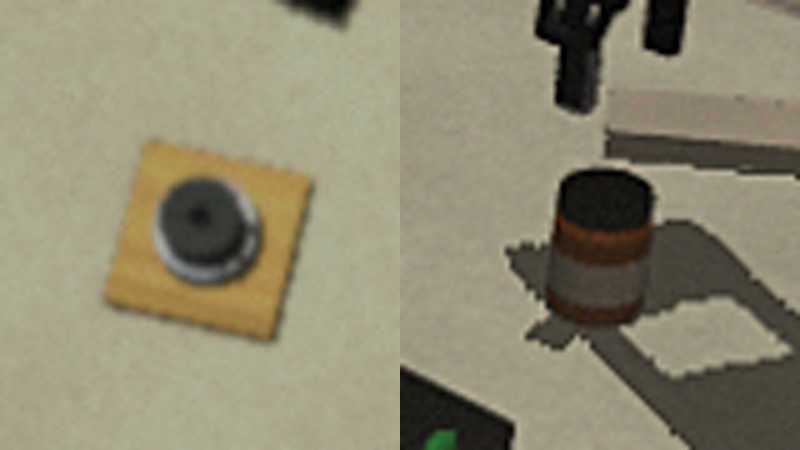

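The spool stands upright and looks centred on the tin, its top at (200,221) in the top crop. The jar (603,245 in the side crop) is under the open fingers, so I'll go down on it.

Emit:
arm_command(
  deltas=[
    {"hand":85,"tx":0,"ty":1,"tz":40,"wx":0,"wy":0,"wz":0},
    {"hand":85,"tx":0,"ty":0,"tz":40,"wx":0,"wy":0,"wz":0},
    {"hand":85,"tx":0,"ty":0,"tz":28,"wx":0,"wy":0,"wz":0},
    {"hand":60,"tx":0,"ty":0,"tz":0,"wx":0,"wy":0,"wz":0},
    {"hand":45,"tx":0,"ty":0,"tz":0,"wx":0,"wy":0,"wz":0},
    {"hand":45,"tx":0,"ty":0,"tz":0,"wx":0,"wy":0,"wz":0},
    {"hand":45,"tx":0,"ty":0,"tz":0,"wx":0,"wy":0,"wz":0},
    {"hand":45,"tx":0,"ty":0,"tz":0,"wx":0,"wy":0,"wz":0},
  ],
  squeeze=40,
)

```text
clock: 13.88
eef_pos: [573.4, -363.1, 23.8]
tcp_rot: [3.141, -0.002, -0.0]
contact_force: [0.1, 2.1, 6.1]
opening: 0.643
grasp_force: 44.3
```

Run:
```python
import pickle
from h import *
t=pickle.load(open("top0.pkl","rb"))
print(at(t,((200.5)/5-.5+169,(221.5)/5-.5+115),80,1))
```

```text
[620.31897781 129.9580466 ]
```

Run:
```python
from rig import r, imaging
import pickle
from fit import *
t=imaging.grab_frame("top");s=imaging.grab_frame("side");pickle.dump((t,s),open("f6.pkl","wb"))
# dark mask fit of spool at z=46 : dark relative to bright tin / wood
def spoolfit(f,thr):
    h=hull(f,M["spool"],[626,130,0,46]);lo=h.min(0).astype(int)-6;hi=h.max(0).astype(int)+6
    g=cv2.resize(cv2.cvtColor(f["image"],cv2.COLOR_RGB2GRAY)[lo[1]:hi[1],lo[0]:hi[0]],None,fx=6,fy=6,interpolation=cv2.INTER_CUBIC)
    mk=(g<thr).astype(np.uint8)
    def cost(q):
        b=np.zeros(mk.shape,np.uint8);cv2.fillConvexPoly(b,np.round(((hull(f,M["spool"],[*q,0,46])-lo+.5)*6-.5)*16).astype(np.int32),1,shift=4)
        return np.logical_xor(b,mk).sum()/mk.sum()
    o=minimize(cost,[625,130],method="Nelder-Mead",options=dict(initial_simplex=[[625,130],[617,130],[625,137]]));return o.x.round(1),round(o.fun,3)
for th in(70,85,100): print(th,spoolfit(t,th))
h=[]
def crop(f,P):
    u=proj(f,P)[0].astype(int);x,y=u[0]-20,u[1]-22
    c=cv2.resize(f["image"][y:y+45,x:x+40,::-1],(400,450),interpolation=cv2.INTER_CUBIC)
    for (rr,z,col) in((23,80,(0,255,255)),(30,46,(0,255,0))):
        q=(proj(f,cyl((rr,z))+[625.7,130.2,0])-[x,y]+.5)*10-.5
        cv2.polylines(c,[np.round(q).astype(int)],True,col,1)
    return c
cv2.imwrite("pics/p6.png",np.hstack([crop(t,[626,130,60]),crop(s,[626,130,60])]))
```

```text
70 (array([622.3, 127.9]), np.float64(0.258))
85 (array([622.4, 128.3]), np.float64(0.225))
100 (array([621.9, 128.9]), np.float64(0.228))
```

View pics/p6.png

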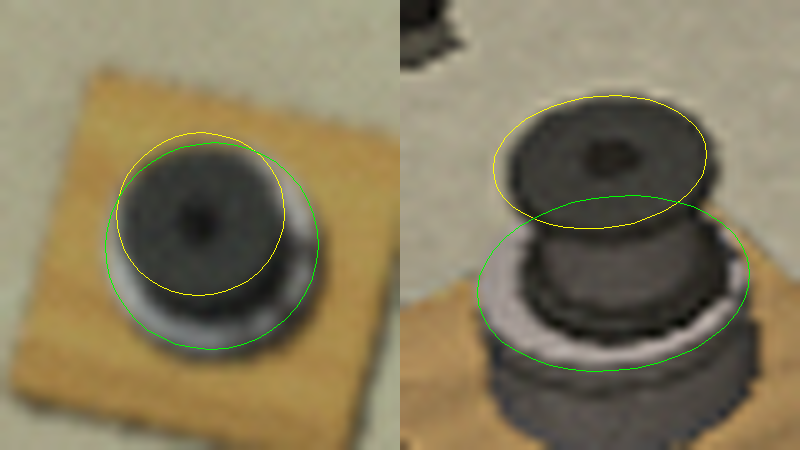

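The spool sits about 2 mm off the tin's centre, which is close enough to leave. The jar is held, so I'll lift it and carry it level.

Emit:
arm_command(
  deltas=[
    {"hand":45,"tx":0,"ty":0,"tz":-25,"wx":0,"wy":0,"wz":0},
    {"hand":45,"tx":0,"ty":0,"tz":-45,"wx":0,"wy":0,"wz":0},
    {"hand":45,"tx":3,"ty":-25,"tz":-10,"wx":0,"wy":0,"wz":0},
    {"hand":45,"tx":6,"ty":-50,"tz":0,"wx":0,"wy":0,"wz":0},
    {"hand":45,"tx":6,"ty":-50,"tz":0,"wx":0,"wy":0,"wz":0},
    {"hand":45,"tx":6,"ty":-50,"tz":0,"wx":0,"wy":0,"wz":0},
    {"hand":45,"tx":6,"ty":-50,"tz":0,"wx":0,"wy":0,"wz":0},
    {"hand":45,"tx":6,"ty":-50,"tz":0,"wx":0,"wy":0,"wz":0},
  ],
)

```text
clock: 14.98
eef_pos: [604.5, -85.2, 101.4]
tcp_rot: [-3.141, 0.001, 0.0]
contact_force: [0.9, -1.6, -2.6]
opening: 0.639
grasp_force: 43.3
```

Emit:
arm_command(
  deltas=[
    {"hand":45,"tx":5,"ty":-48,"tz":0,"wx":0,"wy":0,"wz":0},
    {"hand":45,"tx":2,"ty":-28,"tz":20,"wx":0,"wy":0,"wz":0},
    {"hand":45,"tx":0,"ty":0,"tz":20,"wx":0,"wy":0,"wz":0},
    {"hand":45,"tx":0,"ty":0,"tz":0,"wx":0,"wy":0,"wz":0},
    {"hand":45,"tx":0,"ty":0,"tz":0,"wx":0,"wy":0,"wz":0},
  ],
)

```text
clock: 15.6
eef_pos: [612.5, -12.7, 62.3]
tcp_rot: [3.141, 0.0, -0.001]
contact_force: [-0.7, -0.4, -2.6]
opening: 0.639
grasp_force: 43.4
```

Emit:
arm_command(
  deltas=[
    {"hand":45,"tx":1,"ty":-2,"tz":18,"wx":0,"wy":0,"wz":0},
    {"hand":45,"tx":0,"ty":0,"tz":14,"wx":0,"wy":0,"wz":0},
    {"hand":45,"tx":0,"ty":0,"tz":4,"wx":0,"wy":0,"wz":0},
    {"hand":45,"tx":0,"ty":0,"tz":1,"wx":0,"wy":0,"wz":0},
    {"hand":45,"tx":0,"ty":0,"tz":0,"wx":0,"wy":0,"wz":0},
    {"hand":45,"tx":0,"ty":0,"tz":0,"wx":0,"wy":0,"wz":0},
  ],
)

```text
clock: 16.35
eef_pos: [613.9, -9.9, 25.7]
tcp_rot: [3.142, -0.001, -0.0]
contact_force: [0.3, -0.4, -3.1]
opening: 0.647
grasp_force: 43.4
```

Contact still reads −3 N, so the jar is hanging free. I'll ease down a little more.

Emit:
arm_command(
  deltas=[
    {"hand":45,"tx":0,"ty":0,"tz":1,"wx":0,"wy":0,"wz":0},
    {"hand":45,"tx":0,"ty":0,"tz":0.7,"wx":0,"wy":0,"wz":0},
    {"hand":45,"tx":0,"ty":0,"tz":0,"wx":0,"wy":0,"wz":0},
    {"hand":45,"tx":0,"ty":0,"tz":0,"wx":0,"wy":0,"wz":0},
  ],
)

```text
clock: 16.85
eef_pos: [613.7, -9.9, 23.8]
tcp_rot: [-3.142, -0.0, -0.0]
contact_force: [0.0, -0.4, 0.6]
opening: 0.639
grasp_force: 43.6
```

Table contact reached, so I'll release the jar, retreat upwards, and go toward the lead.

Emit:
arm_command(
  deltas=[
    {"hand":62,"tx":0,"ty":0,"tz":0,"wx":0,"wy":0,"wz":0},
    {"hand":70,"tx":0,"ty":0,"tz":0,"wx":0,"wy":0,"wz":0},
    {"hand":85,"tx":0,"ty":0,"tz":0,"wx":0,"wy":0,"wz":0},
    {"hand":85,"tx":0,"ty":0,"tz":0,"wx":0,"wy":0,"wz":0},
    {"hand":85,"tx":0,"ty":0,"tz":-20,"wx":0,"wy":0,"wz":0},
    {"hand":85,"tx":0,"ty":0,"tz":-50,"wx":0,"wy":0,"wz":0},
    {"hand":85,"tx":0,"ty":0,"tz":-30,"wx":0,"wy":0,"wz":0},
  ],
)

```text
clock: 17.73
eef_pos: [614.7, -9.9, 127.2]
tcp_rot: [3.142, -0.003, -0.0]
contact_force: [0.0, 0.2, -0.2]
opening: 0.994
grasp_force: 0.0
```

Emit:
arm_command(
  deltas=[
    {"hand":60,"tx":-45,"ty":-4,"tz":0,"wx":0,"wy":0,"wz":0},
    {"hand":60,"tx":-45,"ty":-4,"tz":0,"wx":0,"wy":0,"wz":0},
    {"hand":60,"tx":-43,"ty":-4,"tz":0,"wx":0,"wy":0,"wz":0},
    {"hand":60,"tx":-41,"ty":-3,"tz":20,"wx":0,"wy":0,"wz":0},
    {"hand":60,"tx":0,"ty":0,"tz":0,"wx":0,"wy":0,"wz":0},
    {"hand":60,"tx":0,"ty":0,"tz":0,"wx":0,"wy":0,"wz":0},
  ],
)

```text
clock: 18.48
eef_pos: [441.2, 5.2, 104.9]
tcp_rot: [-3.142, -0.003, -0.0]
contact_force: [0.8, -0.3, 0.2]
opening: 0.705
grasp_force: 0.0
```

Run:
```python
from rig import r, imaging
from fit import *
t=imaging.grab_frame("top");s=imaging.grab_frame("side")
p=r.sense();print(p["eef_pos"],p["opening"])
print("jar",fit([s],"jar",(613,-10)));
print("lead",fit([s],"lead",(440,5),pad=6))
cv2.imwrite("pics/p7.png",cv2.resize(s["image"][110:260,170:370,::-1],(800,600),interpolation=cv2.INTER_CUBIC))
```

```text
[441.56788642   5.09669159 104.60109296] 0.6981990345321137
jar [([613.4, -12.1], np.float64(0.253))]
lead [([440.9, 3.6], np.float64(0.054))]
```

View pics/p7.png

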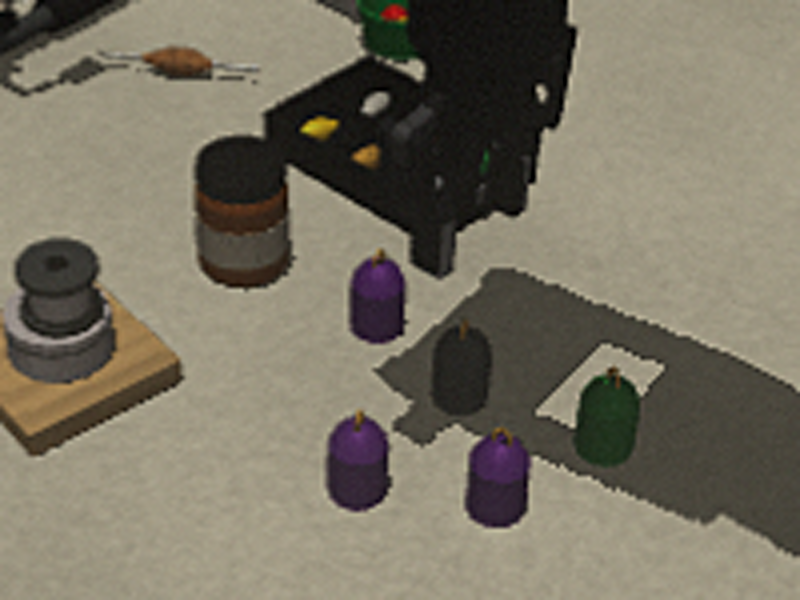

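The jar stands upright at (242,210). The grey lead (462,370) is under the fingers and its neighbours are clear.

Emit:
arm_command(
  deltas=[
    {"hand":60,"tx":-1,"ty":1,"tz":40,"wx":0,"wy":0,"wz":0},
    {"hand":60,"tx":0,"ty":0,"tz":38,"wx":0,"wy":0,"wz":0},
    {"hand":60,"tx":0,"ty":0,"tz":20,"wx":0,"wy":0,"wz":0},
    {"hand":22,"tx":0,"ty":0,"tz":0,"wx":0,"wy":0,"wz":0},
    {"hand":22,"tx":0,"ty":0,"tz":0,"wx":0,"wy":0,"wz":0},
    {"hand":22,"tx":0,"ty":0,"tz":0,"wx":0,"wy":0,"wz":0},
    {"hand":22,"tx":0,"ty":0,"tz":0,"wx":0,"wy":0,"wz":0},
    {"hand":22,"tx":0,"ty":0,"tz":0,"wx":0,"wy":0,"wz":0},
  ],
)

```text
clock: 19.58
eef_pos: [438.9, 4.2, 6.0]
tcp_rot: [-3.142, -0.001, -0.0]
contact_force: [-0.1, -0.6, 1.1]
opening: 0.357
grasp_force: 39.8
```

Emit:
arm_command(
  deltas=[
    {"hand":22,"tx":0,"ty":0,"tz":-25,"wx":0,"wy":0,"wz":0},
    {"hand":22,"tx":0,"ty":0,"tz":-50,"wx":0,"wy":0,"wz":0},
    {"hand":22,"tx":6,"ty":36,"tz":-10,"wx":0,"wy":0,"wz":0},
    {"hand":22,"tx":6,"ty":36,"tz":0,"wx":0,"wy":0,"wz":0},
    {"hand":22,"tx":6,"ty":36,"tz":0,"wx":0,"wy":0,"wz":0},
    {"hand":22,"tx":5,"ty":35,"tz":20,"wx":0,"wy":0,"wz":0},
    {"hand":22,"tx":0,"ty":0,"tz":30,"wx":0,"wy":0,"wz":0},
    {"hand":22,"tx":0,"ty":0,"tz":15,"wx":0,"wy":0,"wz":0},
  ],
)

```text
clock: 20.58
eef_pos: [460.6, -138.9, 24.4]
tcp_rot: [-3.141, 0.002, -0.001]
contact_force: [0.4, 0.4, -1.8]
opening: 0.36
grasp_force: 40.4
```

Emit:
arm_command(
  deltas=[
    {"hand":22,"tx":0,"ty":0,"tz":10,"wx":0,"wy":0,"wz":0},
    {"hand":22,"tx":0,"ty":0,"tz":0,"wx":0,"wy":0,"wz":0},
    {"hand":22,"tx":0,"ty":0,"tz":0,"wx":0,"wy":0,"wz":0},
  ],
)

```text
clock: 20.95
eef_pos: [462.1, -138.7, 16.2]
tcp_rot: [3.141, -0.001, 0.0]
contact_force: [-0.1, -0.2, -2.2]
opening: 0.366
grasp_force: 40.4
```

Emit:
arm_command(
  deltas=[
    {"hand":22,"tx":1,"ty":0,"tz":6,"wx":0,"wy":0,"wz":0},
    {"hand":22,"tx":0,"ty":0,"tz":3,"wx":0,"wy":0,"wz":0},
    {"hand":22,"tx":0,"ty":0,"tz":1.5,"wx":0,"wy":0,"wz":0},
    {"hand":22,"tx":0,"ty":0,"tz":0,"wx":0,"wy":0,"wz":0},
    {"hand":22,"tx":0,"ty":0,"tz":0,"wx":0,"wy":0,"wz":0},
  ],
)

```text
clock: 21.58
eef_pos: [462.7, -138.8, 5.9]
tcp_rot: [-3.142, -0.0, -0.0]
contact_force: [-3.2, 1.9, 14.1]
opening: 0.362
grasp_force: 42.2
```

Emit:
arm_command(
  deltas=[
    {"hand":22,"tx":0,"ty":0,"tz":-0.5,"wx":0,"wy":0,"wz":0},
    {"hand":40,"tx":0,"ty":0,"tz":0,"wx":0,"wy":0,"wz":0},
    {"hand":60,"tx":0,"ty":0,"tz":0,"wx":0,"wy":0,"wz":0},
    {"hand":60,"tx":0,"ty":0,"tz":0,"wx":0,"wy":0,"wz":0},
    {"hand":60,"tx":0,"ty":0,"tz":-25,"wx":0,"wy":0,"wz":0},
    {"hand":60,"tx":0,"ty":0,"tz":-60,"wx":0,"wy":0,"wz":0},
    {"hand":60,"tx":0,"ty":0,"tz":-60,"wx":0,"wy":0,"wz":0},
    {"hand":60,"tx":-25,"ty":50,"tz":-20,"wx":0,"wy":0,"wz":0},
  ],
)

```text
clock: 22.58
eef_pos: [440.5, -188.5, 174.4]
tcp_rot: [3.139, -0.006, 0.004]
contact_force: [-0.2, -1.2, 0.6]
opening: 0.698
grasp_force: 0.0
```

Emit:
arm_command(
  deltas=[
    {"hand":60,"tx":-25,"ty":55,"tz":0,"wx":0,"wy":0,"wz":0},
    {"hand":60,"tx":-25,"ty":55,"tz":0,"wx":0,"wy":0,"wz":0},
    {"hand":60,"tx":-25,"ty":55,"tz":0,"wx":0,"wy":0,"wz":0},
    {"hand":60,"tx":-25,"ty":55,"tz":0,"wx":0,"wy":0,"wz":0},
    {"hand":60,"tx":-25,"ty":55,"tz":0,"wx":0,"wy":0,"wz":0},
    {"hand":60,"tx":0,"ty":0,"tz":0,"wx":0,"wy":0,"wz":0},
  ],
)

```text
clock: 23.32
eef_pos: [310.7, -467.3, 170.5]
tcp_rot: [3.14, -0.0, -0.004]
contact_force: [0.2, -0.3, -0.1]
opening: 0.703
grasp_force: 0.0
```

Run:
```python
from rig import r, imaging
from fit import *
t=imaging.grab_frame("top");s=imaging.grab_frame("side")
print(r.sense()["eef_pos"])
print("jar",fit([t,s],"jar",(613,-11),pad=8))
print("lead",fit([t,s],"lead",(463,-138),pad=6))
c=lambda f,x,y:cv2.resize(f["image"][y:y+132,x:x+176,::-1],(400,300),interpolation=cv2.INTER_CUBIC)
cv2.imwrite("pics/p8.png",np.hstack([c(t,165,110),c(s,165,90)]))
```

```text
[ 311.8783052  -463.85515027  170.12390552]
jar [([612.3, -10.6], np.float64(0.331)), ([612.8, -9.5], np.float64(0.106)), ([613.6, -12.4], np.float64(0.211))]
lead [([463.3, -139.0], np.float64(0.205)), ([462.8, -138.5], np.float64(0.123)), ([463.9, -140.5], np.float64(0.047))]
```

View pics/p8.png

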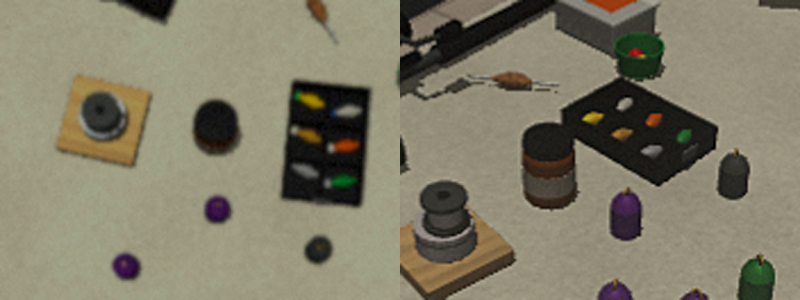

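The final view shows everything in place: tin and spool on the plinth (103,117), jar midway (215,127), and the lead in front of the box (318,249). The fits put the jar and lead within about 2 mm of target, so I'm handing in.

```bash
python3 -c "
from rig import r
print(r.sign_off())"
```

```text
the job is handed in; nothing more can be done
None
```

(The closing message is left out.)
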